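# Opening check of the coin drawer

## Task

Before the kiosk opens, check the coin drawer that has the blue front: press the round blue button on its top so that the tray pops out, then push the tray back until it is fully home and clicks shut. Leave the orange drawer shut.

Things in the scene. Friction and masses are not known exactly. Their poses are not given: they have to be found in the camera images.
- blue_button (a point): centre of the flat top of the round blue release button, 28 mm across, on a low dark steel box (160 deep, 150 wide, 75 mm high, fixed) with a blue tray front. It is 87 mm above the table and 12 mm above the box. Pressing it down 5 mm or more (travel 7 mm, 1.5 to 5 N) frees the tray, which springs out and stays out. Axes: x level from the box's front to its back, y left along the front, z up.
- blue_front (a point): centre of the flat outer face of the blue tray front, 146 mm wide, 58 mm high, from 8 to 66 mm above the table (this point: 37 mm). It moves with the tray. x points level into the box, the way to push; y along the front, z up. With the tray home it lies 48 mm in front of the button's centre.
- blue_tray (a joint): how far the blue-fronted tray stands out, m: 0 home and latched, 0.060 fully popped out. A spring drives it out with 1.5 N (out) to 3 N (home). Pushing it home needs about 5 N near the end, where the latch clicks; 3 mm of play follow up to a hard stop (-0.003). Push to the stop and let go: it rests latched near 0.
- orange_tray (a joint): the same for the tray of a second box just like it, but with an orange front and an orange button; it starts home (0). The two boxes stand side by side, either one on the left.

How it is judged:
By the outcome, as a careful person would: the job done as asked, in the order asked, and still so for the second after the job is handed in, with the robot touching nothing.
It also fails if it takes over 35 s, if anything falls off the work surface, if the arm or the gripper's body presses on something with over 40 N, if the wrist force passes 120 N, or if a joint passes its speed limit or range.

## Robot

A 7-joint arm with a two-finger parallel gripper is mounted at the origin on a cart in front of the work surface, level with it; the furniture and walls round the work are solid. World frame = base frame: x ahead of the robot, y to its left, z up, the work surface at z = 0. Lengths are in m, angles in rad, forces in N, time in s.
With the tool pointing down it reaches from about 0.4 to 0.85 m from the base axis. Payload 10.4 kg.
Tool frame: the origin (TCP) lies midway between the tips of the shut fingers; the grasp point (between the pads) lies 19 mm behind it; z points along the fingers, y is the direction in which the jaws open and shut (so a half turn about z gives the same grasp; the last joint's range is limited). The gripper opens to 87 mm and grips with 3 to 60 N. Pads are 19 mm wide; open, the fingers measure 117 mm over their backs; the gripper's body (75 mm by 190 mm) begins 51 mm behind the grasp point.
Start: joints at [-1.193, 0.332, -0.065, 1.46, 0.022, 1.35, -0.088], TCP at [0.244, 0.575, 0.223] pointing down, gripper open.
Joint ranges: [-2.6, 2.6], [-0.5, 2.12], [-1.47, 1.34], [0.16, 2.42], [-1.27, 4.41], [0.06, 2.06], [-2.6, 2.6]. Speed limits (rad/s): [2.22, 2.22, 2.79, 2.79, 3.14, 3.14, 3.14].

## Interface

Orientations are given as a unit quaternion [x, y, z, w].
In Python, from plant import telemetry, viewer, manip gives the robot as it stands. The module is installed in compiled form; this text tells all that it offers.
- The arm moves only by the tool jog_arm, never from a script. Its argument "increments" is a list of rows, each a list of 4 numbers: the shift along the tool's x, y, z in mm, then the turn about the tool's z in degrees. In form: [[x, y, z, roll], ...]. A call has 1 to 5 rows; each row is the pose to reach, as a shift and turn from the pose measured when the call began, along the tool's axes at that moment; what a row does not reach only later rows make up. A row lasts 1/8 s, in which the tool goes at most 62.5 mm and 10.7 degrees, less where a joint would pass 70% of its speed; a pose out of reach is approached as far as the arm can. A call with a gripper value outside its range is refused whole. "claw" is the closure, from 0 (fully open) to 1 (shut), set as the call begins (left out, the last holds). The fingers move at their own pace and stop on an object; "grip_force" is the grip in N (left out, the last holds). Time passes only in rows, so rows that repeat a pose let the fingers close. It gives the time, the measured TCP pose, the force and the opening at its end, in the units of the state.
- telemetry.get_obs(): the state, without advancing time (a new reading comes with each control period).
- viewer.camera(name): name is "scene" or "top"; returns the picture (384x512x3 uint8, red, green, blue); there is no depth.
- viewer.get_calibration(name): a dict with "fx", "fy", "cx", "cy" (pixels), "k1" (the pictures are not rectified: a ray, as slopes to the right and down, at radius r is drawn at 1 + k1 r^2 times it, then the intrinsics apply), "world_from_camera" (4x4, takes a point from camera to world coordinates). Camera axes: x right, y down, z forward; pixel columns grow to the right and rows downward; lengths in m; the calibration is good to about 2 mm. A picture is of the moment at which its call begins. get_calibration takes no time and is no camera call.
- manip.hand_in(): hands the job in, once; it reports no verdict.
The state is a dict: "clock": time; "joint_pos": joint angles; "qvel": joint speeds; "tau": joint torques, N m; "position": TCP position; "eef_rot": TCP orientation; "force": force on the tool from outside, world axes, zero at the start; "moment": the same for the moment, N m; "opening": finger opening in m.
Only numpy, scipy, OpenCV 4.12 (cv2) and the standard library are available. Lean on these libraries where they do the work, as an engineer would, in place of code of your own. Each camera call takes 0.05 s, during which the arm holds its last target. There are 200 camera calls.

## Working session

There is one attempt and no reset: what is moved stays moved. The work goes in short steps, Python scripts to look and compute and a tool call to move; the robot and the scene stay as the last step left them, time stands still between calls to the robot, and variables do not carry over. Pictures are saved under pics/ and viewed, about 8 in all and at most 12, crops included, and the job is handed in when it is done.

Besides the shell and the picture viewer there is one more tool, called after "Emit:" by a JSON object that holds its "method" and its "body". jog_arm: Moves the arm, as the interface text tells. Its arguments: {"type":"object","properties":{"increments":{"type":"array","items":{"type":"array","items":{"type":"number"}}},"claw":{"type":"number"},"grip_force":{"type":"number"}},"required":["increments"]}

```bash
mkdir -p pics
cat > h.py <<'E'
import numpy as np, cv2
from plant import telemetry, viewer, manip
def shot(n,f):
    im=viewer.camera(n); cv2.imwrite('pics/'+f,im[:,:,::-1]); return im
def ray(n,uv,z):
    c=viewer.get_calibration(n); T=np.array(c["world_from_camera"])
    K=np.array([[c["fx"],0,c["cx"]],[0,c["fy"],c["cy"]],[0,0,1]])
    p=cv2.undistortPoints(np.array([[uv]],float),K,np.array([c["k1"],0,0,0,0]))[0,0]
    d=T[:3,:3]@[p[0],p[1],1]; o=T[:3,3]; return o+d*(z-o[2])/d[2]
def blobs(im,lo,hi,amin=40):
    m=cv2.inRange(cv2.cvtColor(im,cv2.COLOR_RGB2HSV),lo,hi)
    n,l,s,c=cv2.connectedComponentsWithStats(m)
    return m,[(s[i].tolist(),c[i].round(1).tolist()) for i in range(1,n) if s[i][4]>amin]
E
python3 - <<'E'
from h import *
a=shot('scene','s1.png'); b=shot('top','t1.png')
for n,i in(('scene',a),('top',b)):
    print(n,'blue',blobs(i,(95,100,50),(125,255,255))[1]); print('or',blobs(i,(5,130,80),(20,255,255))[1])
    print(np.round(viewer.get_calibration(n)["world_from_camera"],3).tolist())
o=telemetry.get_obs(); print(o)
E
```

```text
scene blue [([404, 72, 40, 9, 184], [423.8, 76.1]), ([91, 189, 14, 10, 56], [97.3, 193.1]), ([316, 211, 12, 10, 101], [321.5, 215.2]), ([284, 221, 59, 41, 1312], [313.5, 241.0])]
or [([206, 167, 10, 8, 61], [210.8, 170.5]), ([182, 173, 36, 37, 182], [203.2, 187.4]), ([435, 241, 25, 14, 152], [446.2, 248.1]), ([433, 263, 26, 19, 279], [445.4, 272.5])]
[[0.594, -0.411, 0.691, -0.284], [-0.804, -0.276, 0.527, -0.664], [-0.026, -0.869, -0.494, 0.694], [0.0, 0.0, 0.0, 1.0]]
top blue [([324, 190, 10, 10, 80], [328.5, 194.9]), ([303, 208, 51, 7, 203], [328.0, 211.2]), ([110, 247, 5, 15, 53], [112.5, 253.5])]
or [([196, 184, 10, 10, 80], [200.4, 188.2]), ([174, 200, 51, 11, 194], [199.7, 204.7])]
[[-0.022, -0.99, 0.138, 0.435], [-1.0, 0.023, 0.006, -0.0], [-0.009, -0.138, -0.99, 1.149], [0.0, 0.0, 0.0, 1.0]]
{'clock': 0.1, 'joint_pos': array([-1.19262474,  0.33283276, -0.06469027,  1.46080629,  0.02159902,
        1.34986354, -0.0884916 ]), 'qvel': array([ 0.00066486, -0.00205877,  0.00056341, -0.00443136,  0.00034969,
       -0.00035033, -0.00067855]), 'tau': array([ 1.20265948e-03, -6.24547076e+01,  2.44272233e-02, -3.90719104e+01,
       -6.14529150e-02,  3.66111437e-02,  6.52717108e-05]), 'position': array([0.24371488, 0.57518521, 0.22184279]), 'eef_rot': array([ 1.99038989e-01,  9.79991384e-01, -5.99923881e-04, -9.47530714e-05]), 'force': array([ 0.16828698,  0.04362734, -0.47820098]), 'moment': array([-0.03751874, -0.0217831 , -0.01152753]), 'opening': 0.08708806010759776}
```

View pics/s1.png

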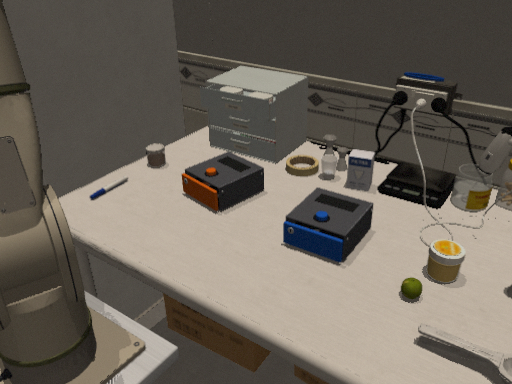

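View pics/t1.png

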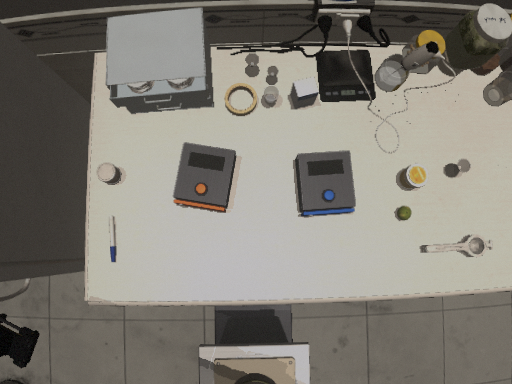

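The scene view shows the blue box on the right with its button at (321,215), and the orange box on the left. In the top view the blue button is at (328,195) and the blue front edge at about row 211. Both trays are shut and the space in front is clear.

Run:
```python
from h import *
from scipy.spatial.transform import Rotation as R
print(ray('top',(328.5,194.9),.087),ray('scene',(321.5,214.8),.087))
im=cv2.imread('pics/t1.png')[:,:,::-1]; m,_=blobs(im,(95,100,50),(125,255,255))
m[:205]=0; m[:,:290]=0
ys,xs=np.nonzero(m); 
for u in (304,352):
  print(u, ys[(xs==u)])
# top edge of front z=.066 
pts=[(u,ys[xs==u].min()) for u in np.unique(xs) if 306<u<350]
p=np.array(pts,float); k=np.polyfit(p[:,0],p[:,1],1); 
P=[ray('top',(u,np.polyval(k,u)),.066) for u in (304,352)]; print(P,np.degrees(np.arctan2(*(P[1]-P[0])[:2])))
# box back edge, corners on image approx
for uv in ((296,153),(350,151),(354,205),(299,210)): print(uv,ray('top',uv,.075))
o=telemetry.get_obs(); print(R.from_quat(o['eef_rot']).as_matrix().round(3))
```

```text
[ 0.56756045 -0.21585457  0.087     ] [ 0.56420822 -0.22055797  0.087     ]
304 [212 213 214]
352 [209 210 211]
[array([ 0.52566478, -0.14923944,  0.066     ]), array([ 0.53217505, -0.28484182,  0.066     ])] 177.2513403746829
(296, 153) [ 0.69002362 -0.13251437  0.075     ]
(350, 151) [ 0.69290024 -0.28667723  0.075     ]
(354, 205) [ 0.53905897 -0.28857533  0.075     ]
(299, 210) [ 0.52911046 -0.13432736  0.075     ]
[[-0.921  0.39  -0.   ]
 [ 0.39   0.921 -0.001]
 [-0.    -0.001 -1.   ]]
```

Run:
```python
import cv2
i=cv2.imread('pics/t1.png')[140:225,285:365]; cv2.imwrite('pics/t1c.png',cv2.resize(i,None,fx=7,fy=7,interpolation=cv2.INTER_CUBIC))
```

```text
(no output)
```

View pics/t1c.png

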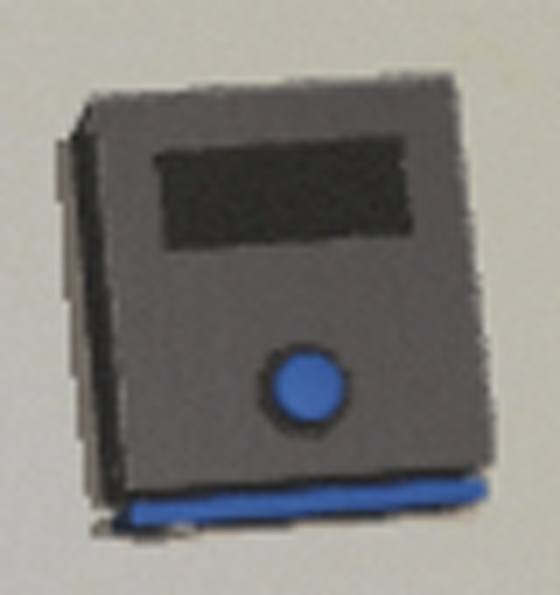

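The crop confirms the shut blue tray and the button at about (329,195). The box axis is turned about +2.7°, and the button is near (0.566,-0.218). Travelling there now with the fingers shut.

Emit:
{"method": "jog_arm", "body": {"increments": [[-35,-35,0,0],[-75,-75,0,0],[-115,-115,0,0],[-155,-155,0,0],[-195,-195,0,0]], "claw": 1, "grip_force": 20}}

```text
clock: 0.72
position: [0.3476, 0.3176, 0.2219]
eef_rot: [0.199, 0.98, -0.001, -0.0]
force: [2.4, 0.0, 0.4]
opening: 0.0452
```

Emit:
{"method": "jog_arm", "body": {"increments": [[-40,-40,0,0],[-80,-80,0,0],[-120,-120,0,0],[-160,-160,0,0],[-200,-200,0,0]]}}

```text
clock: 1.35
position: [0.4539, 0.0536, 0.2221]
eef_rot: [0.199, 0.98, -0.001, -0.0]
force: [0.9, 0.6, -0.3]
opening: 0.0019
```

Emit:
{"method": "jog_arm", "body": {"increments": [[-40,-40,0,-5],[-80,-80,0,-10],[-120,-120,0,-16],[-160,-160,0,-21],[-190,-190,0,-26]]}}

```text
clock: 1.98
position: [0.555, -0.1978, 0.222]
eef_rot: [-0.027, 1.0, -0.001, -0.001]
force: [1.1, 0.3, 0.5]
opening: 0.0002
```

Emit:
{"method": "jog_arm", "body": {"increments": [[-10,-20,30,0],[-10,-20,70,0],[-10,-20,107,0],[-10,-20,107,0]]}}

```text
clock: 2.48
position: [0.564, -0.2166, 0.1124]
eef_rot: [-0.027, 1.0, -0.0, -0.003]
force: [0.6, 0.5, 0.6]
opening: 0.0003
```

Run:
```python
from h import *
i=shot('scene','s2.png')[150:280,250:410]; t=shot('top','t2.png')[140:270,250:410]
cv2.imwrite('pics/c2.png',cv2.resize(np.hstack([i,t])[:,:,::-1],None,fx=2.5,fy=2.5,interpolation=cv2.INTER_CUBIC))
o=telemetry.get_obs(); print(o['position'],o['force'],o['joint_pos'])
```

```text
[ 0.56625033 -0.21757225  0.11606771] [0.68670315 0.54933555 0.80313894] [-0.21478599  0.42309668  0.64148256  1.67096379 -0.27177915  1.138566
  2.12491317]
```

View pics/c2.png

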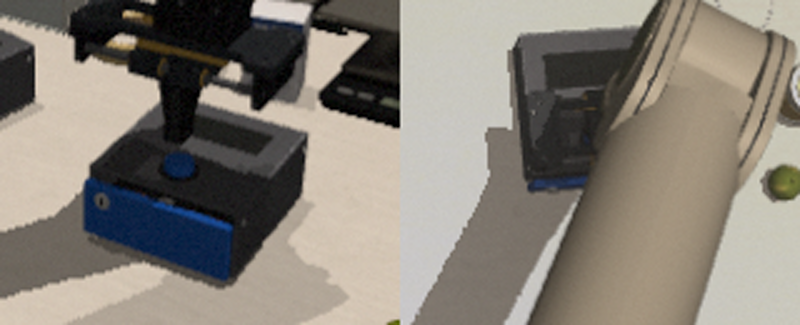

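Crop: the finger tips sit right over the button (left half, about (178,165)). The tray is still shut. Pressing.

Emit:
{"method": "jog_arm", "body": {"increments": [[0,0,20,0],[0,0,32,0],[0,0,36,0],[0,0,36,0],[0,0,36,0]]}}

```text
clock: 3.2
position: [0.5665, -0.2175, 0.0806]
eef_rot: [-0.028, 1.0, -0.001, -0.0]
force: [-1.3, 1.2, 4.6]
opening: 0.0002
```

Emit:
{"method": "jog_arm", "body": {"increments": [[0,0,0,0]]}}

```text
clock: 3.32
position: [0.5665, -0.2175, 0.0808]
eef_rot: [-0.028, 1.0, -0.001, 0.0]
force: [-2.3, 1.3, 4.1]
opening: 0.001
```

Run:
```python
from h import *
i=shot('scene','s3.png')[150:280,250:410]; t=shot('top','t3.png')[140:270,250:410]
cv2.imwrite('pics/c3.png',cv2.resize(np.hstack([i,t])[:,:,::-1],None,fx=2.5,fy=2.5,interpolation=cv2.INTER_CUBIC))
o=telemetry.get_obs(); print(o['position'],o['force'])
```

```text
[ 0.56652036 -0.21753991  0.0807657 ] [-1.53061656  0.82904027  5.15433129]
```

View pics/c3.png

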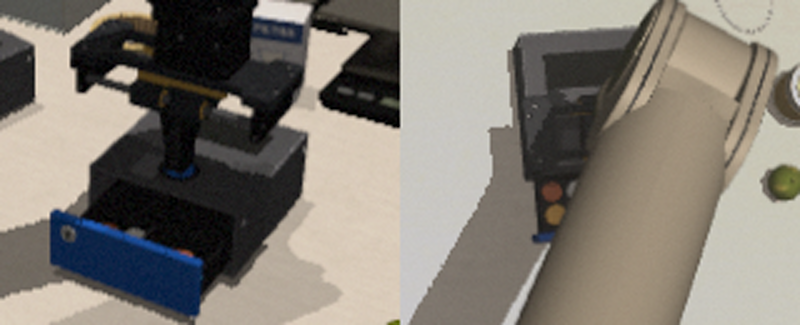

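The blue tray has popped out. Lifting, backing off in front of it, then lowering.

Emit:
{"method": "jog_arm", "body": {"increments": [[0,0,-30,0],[0,0,-60,0],[45,0,-65,0],[90,0,-65,0],[130,0,-65,0]]}}

```text
clock: 4.05
position: [0.435, -0.2248, 0.1453]
eef_rot: [-0.027, 1.0, -0.001, -0.0]
force: [0.3, -0.5, 0.5]
opening: 0.0005
```

Emit:
{"method": "jog_arm", "body": {"increments": [[20,0,0,0],[25,0,0,0],[25,0,40,0],[25,0,80,0],[25,0,100,0]]}}

```text
clock: 4.68
position: [0.4098, -0.226, 0.0433]
eef_rot: [-0.028, 1.0, -0.001, -0.001]
force: [0.2, 0.5, 0.9]
opening: 0.0006
```

Run:
```python
from h import *
i=shot('scene','s4.png')[150:300,200:410]
cv2.imwrite('pics/c4.png',cv2.resize(i[:,:,::-1],None,fx=3,fy=3,interpolation=cv2.INTER_CUBIC))
o=telemetry.get_obs(); print(o['position'],o['force'],o['eef_rot'])
```

```text
[ 0.40893856 -0.22552356  0.04176958] [-1.74793532  1.65533099 -1.8030148 ] [-2.78823821e-02  9.99608134e-01 -7.30585805e-04 -2.37004971e-03]
```

View pics/c4.png

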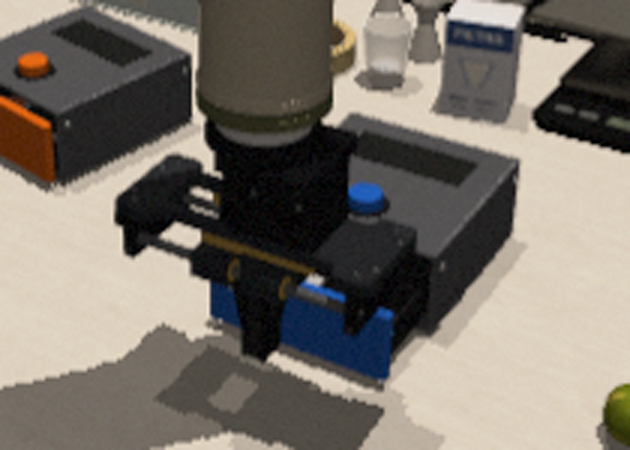

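The shut fingers stand in front of the centre of the open blue front, with the button clear. Pushing, and watching the force.

Emit:
{"method": "jog_arm", "body": {"increments": [[-10,0,4,0],[-25,0,4,0],[-40,0,4,0],[-55,0,4,0],[-70,0,4,0]]}}

```text
clock: 5.35
position: [0.4797, -0.2217, 0.0376]
eef_rot: [-0.028, 1.0, -0.001, -0.003]
force: [-3.5, -0.2, 2.4]
opening: 0.0003
```

Emit:
{"method": "jog_arm", "body": {"increments": [[-7,0,0,0],[-14,0,0,0],[-19,0,0,0],[-22,0,0,0],[-22,0,0,0]]}}

```text
clock: 5.98
position: [0.5017, -0.2206, 0.0374]
eef_rot: [-0.028, 1.0, -0.001, -0.002]
force: [-2.6, 0.0, 1.3]
opening: 0.0009
```

Emit:
{"method": "jog_arm", "body": {"increments": [[-3,0,0,0],[-5,0,0,0],[-5,0,0,0]]}}

```text
clock: 6.35
position: [0.5069, -0.2203, 0.0374]
eef_rot: [-0.028, 1.0, -0.001, -0.002]
force: [-2.7, -0.1, 1.2]
opening: 0.0004
```

Emit:
{"method": "jog_arm", "body": {"increments": [[-2,0,0,0],[-4,0,0,0],[-4,0,0,0]]}}

```text
clock: 6.72
position: [0.5113, -0.2201, 0.0374]
eef_rot: [-0.028, 1.0, -0.001, -0.002]
force: [-3.8, -0.1, 0.9]
opening: 0.0004
```

Emit:
{"method": "jog_arm", "body": {"increments": [[-1,0,0,0],[-2,0,0,0],[-2,0,0,0]]}}

```text
clock: 7.1
position: [0.5133, -0.22, 0.0374]
eef_rot: [-0.028, 1.0, -0.001, -0.002]
force: [-3.7, -0.5, 1.7]
opening: 0.0001
```

Emit:
{"method": "jog_arm", "body": {"increments": [[-1,0,0,0],[-2,0,0,0],[-2,0,0,0]]}}

```text
clock: 7.48
position: [0.5134, -0.2201, 0.0372]
eef_rot: [-0.027, 1.0, -0.0, -0.004]
force: [-11.8, 0.7, 8.3]
opening: 0.0004
```

Emit:
{"method": "jog_arm", "body": {"increments": [[-1,0,0,0],[-2,0,0,0],[-2,0,0,0]]}}

```text
clock: 7.85
position: [0.5134, -0.2201, 0.037]
eef_rot: [-0.027, 1.0, 0.0, -0.006]
force: [-13.5, 1.0, 8.6]
opening: 0.0005
```

The motion stops at x=0.5134 and the force rises to 13 N, well above the latch's 5 N, so this is the hard stop. Backing off slowly.

Emit:
{"method": "jog_arm", "body": {"increments": [[5,0,0,0],[15,0,0,0],[35,0,0,0],[65,0,0,0],[95,0,0,0]]}}

```text
clock: 8.48
position: [0.418, -0.2251, 0.0382]
eef_rot: [-0.027, 1.0, 0.0, -0.005]
force: [-0.5, -0.4, 0.7]
opening: 0.0002
```

Emit:
{"method": "jog_arm", "body": {"increments": [[0,0,-45,0],[0,30,-100,0],[0,80,-150,0],[0,130,-180,0],[0,180,-180,0]]}}

```text
clock: 9.1
position: [0.4112, -0.0435, 0.2211]
eef_rot: [-0.027, 1.0, 0.001, -0.002]
force: [1.5, -0.1, -0.8]
opening: 0.0007
```

Emit:
{"method": "jog_arm", "body": {"increments": [[0,50,0,0],[0,100,0,0],[0,150,0,0],[0,200,0,0],[0,200,0,0]]}}

```text
clock: 9.72
position: [0.3995, 0.1596, 0.2215]
eef_rot: [-0.03, 1.0, 0.001, -0.001]
force: [-0.2, -0.1, 0.2]
opening: 0.0005
```

Run:
```python
from h import *
i=shot('scene','s5.png')[140:290,170:390]; t=shot('top','t5.png')
m,b=blobs(t,(95,100,50),(125,255,255)); print(b); print(blobs(t,(5,130,80),(20,255,255))[1])
print(blobs(cv2.imread('pics/s5.png')[:,:,::-1],(95,100,50),(125,255,255))[1])
cv2.imwrite('pics/c5.png',cv2.resize(np.hstack([i,t[130:280,160:380]])[:,:,::-1],None,fx=1.8,fy=1.8,interpolation=cv2.INTER_CUBIC))
o=telemetry.get_obs(); print(o['position'],o['force'],o['clock'])
```

```text
[([324, 190, 10, 10, 80], [328.5, 194.9]), ([303, 208, 51, 7, 205], [327.9, 211.2])]
[([411, 168, 11, 14, 59], [416.1, 175.8]), ([196, 184, 10, 10, 80], [200.4, 188.2]), ([174, 200, 51, 11, 197], [199.7, 204.6])]
[([404, 72, 40, 9, 186], [423.5, 76.1]), ([91, 189, 14, 10, 61], [97.5, 193.1]), ([316, 211, 12, 10, 105], [321.5, 215.3]), ([284, 221, 60, 41, 1316], [313.7, 241.0])]
[0.40026169 0.15600797 0.22158034] [ 0.15517517  0.13788001 -0.04960927] 9.825
```

View pics/c5.png

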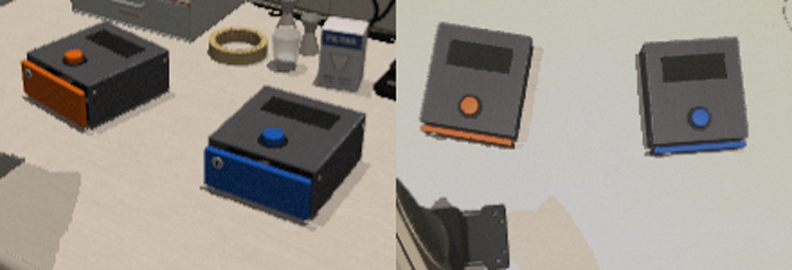

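Both trays are shut. The blue front and button blobs are back at their starting pixels, and the orange ones have not moved. The arm is clear of everything.

```bash
python3 -c "
from plant import manip; print(manip.hand_in())"
```

```text
the job is handed in; nothing more can be done
None
```

I pressed the blue button and the tray popped out, which the pictures confirmed. I then pushed the front back until it stopped moving at the hard stop, with about 13 N along the push, and backed away. I handed the job in at about 9.8 s.

In the last pictures the blue front and button are back at their starting pixels to within about 0.2 px, and the tray stayed shut after the fingers let go. The orange drawer has not moved and the arm touches nothing. No check failed or disagreed. I did not see the latch click directly; I take it as latched because the tray reached the stop and stayed home.

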